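# Find the dragging roller of the bottle roller and change it

### The arm

A 6-joint arm with a two-finger parallel gripper is mounted at the origin on the work surface. World frame = base frame: x ahead of the robot, y to its left, z up, the work surface at z = 0. Lengths are in m, angles in degrees, forces in N, time in s.
With the tool pointing down it reaches from about 0.4 to 0.825 m from the base axis. Payload 7 kg.
Tool frame: the origin (TCP) lies between the finger pads; the fingertips stand 19 mm ahead of it and the grasp point (between the pads) is the TCP; x points along the fingers, y is the direction in which the jaws open and shut, and the axes are right-handed (so a half turn about x gives the same grasp; the last joint's range is limited). The gripper opens to 88 mm and grips with 3 to 60 N. Pads are 19 mm wide; open, the fingers measure 130 mm over their backs; the gripper's body (78 mm by 193 mm) begins 47 mm behind the grasp point.
Start: joints at [-50.586, 20.546, 0.682, 0, -70.136, -16.507], TCP at [0.263, -0.622, 0.246] pointing down, gripper open.
Joint ranges: [-176.03, 176.03], [-82.01, 121.73], [-58.28, 71.71], [-173.87, 95.51], [-174.79, -0.11], [-173.66, 173.66]. Speed limits (degrees/s): [136.94, 136.94, 172.46, 180, 180, 180].

### API

Orientations are given as [roll, pitch, yaw] about the fixed x, y, z axes, in that order (R = Rz(yaw) Ry(pitch) Rx(roll)).
In Python, from plant import r gives the robot as it stands.
- The arm moves only by the tool send_rows, never from a script. Its argument "plan" is a list of rows, each a list of 2 entries, a list of its own where there are three numbers: the shift along the tool's x, y, z scaled (see below), then the turn, a rotation vector about the tool's x, y, z scaled (see below). A call has exactly 5 rows; each row is the pose to reach, as a shift and turn from the pose measured when the call began, along the tool's axes at that moment; what a row does not reach only later rows make up. The controller multiplies each number of a shift by 0.15 m and each number of a turn by pi/4 rad. A row lasts 1/10 s, in which the tool goes at most 50 mm and 8.59 degrees, less where a joint would pass 70% of its speed; a pose out of reach is approached as far as the arm can. A call with a number of a shift or a turn outside -1 to 1 is refused whole. A call with a gripper value outside its range is refused whole. "jaw" is the opening, from -1 (shut) to 1 (fully open), so that 0 is half open, set as the call begins (left out, the last holds). The fingers move at their own pace and stop on an object; "force" is the grip in N (left out, the last holds). Time passes only in rows, so rows that repeat a pose let the fingers close, or fill a call up. It gives the time, the measured TCP pose, the force and the opening at its end, in the units of the state.
- r.get_state(): the state, without advancing time (a new reading comes with each control period).
- r.capture(name): name is "side" or "top"; returns a dict with "color" (480x640x3 uint8, red, green, blue), "range_z" (480x640 float32, m along the optical axis (not along the pixel's ray), 0 where there is no reading), "mtx" (3x3 intrinsics, pixels), "pose" (4x4, takes a point from camera to world coordinates). Camera axes: x right, y down, z forward; pixel columns grow to the right and rows downward; lengths in m; the calibration is good to about 2 mm. A picture is of the moment at which its call begins.
- r.close_job(): hands the job in, once; it reports no verdict.
Trained networks look in a picture, given as the dict that the camera call returned (one of the last four; its "shot" number tells which), for a name from the list of things; names that differ only in an ending like _2 or _b are one class to them, and where a whole thing is asked for, a point or a joint stands for the part that bears it (a point fixed in the world has none). Each returns a list of dicts, best first, with "score" (0 to 1); they miss things now and then, are a little off and sometimes report something else, mostly with a low value. They report only what shows in the picture. A call takes as long as a camera call. They do not tell look-alikes from the thing itself.
- r.find_in(picture, target): "uv" ([column, row] in pixels, amid what is visible of it).
- r.trace(picture, target): "mask" (480x640 bool, what is visible of it) and "uv" ([column, row] in pixels, amid what is visible of it).
The state is a dict: "time_s": time; "joints": joint angles; "qd": joint speeds; "joint_torque": joint torques, N m; "tcp_pos": TCP position; "eef_rot": TCP orientation; "contact_force": force on the tool from outside, world axes, zero at the start; "moment": the same for the moment, N m; "gripper_width": finger opening in m.
Only numpy, scipy, OpenCV 4.12 (cv2) and the standard library are available. Lean on these libraries where they do the work, as an engineer would, in place of code of your own. Each camera call takes 0.05 s, during which the arm holds its last target. There are 200 camera calls.

### The job

One of the four rollers of the bottle roller machine has a dragging bearing. Spin every one of them by hand where it sits, each at least a quarter turn, to feel which one drags; then lift that one out and lay it gently, lengthwise and flat, in the steel tray. Fit the spare roller fully home in the place left empty, toothed pulley on the same side as the others, and leave the three good rollers seated where they are and the other things on the bench alone.

Things in the scene. Friction and masses are not known exactly. Their poses are not given: they have to be found in the camera images.
- roller_k: One of four like rollers in the machine, each in any place; one of the four drags. Metal tube 30 mm diameter, y -80 to +60 mm, with three thin dark strips; black toothed pulley 29 mm diameter, y +64 to +81; at both ends a steel bearing block 36 x 36 mm, corners cut 5 mm, y 88 to 100. Origin: mid-length on the axis; y to the pulley end, z up. 0.54 kg. Seated: axis 80 mm, tube top 95 mm above the bench.
- roller_m: Roller like roller_k, same size, origin and axes. In every roller the tube and pulley turn together on ball bearings in the two end blocks; the blocks do not turn in their slots, but when a roller is held by its tube they hang level and swing a little, so carry it smoothly and let them settle. Grip a roller across the tube at its middle.
- roller_p: Roller like roller_k, same size, origin and axes. A roller is spun by stroking the top of the tube sideways with the fingertips, pressing lightly.
- roller_t: Roller like roller_k, same size, origin and axes. Lifts straight up out of its slots; between neighbouring tubes 34 mm are free for a finger.
- tube_k (a joint): Angle (rad) the tube of roller_k has turned about the roller's y (positive: its top moves to the roller's +x); no stops, starts within 0.2 of zero. A free roller turns with almost no force and coasts on for about a second after a quick stroke; the dragging one needs about 2 N at the tube surface and stops at once when let go.
- tube_m (a joint): Angle (rad) the tube of roller_m has turned about the roller's y (positive: its top moves to the roller's +x); no stops, starts within 0.2 of zero. A free roller turns with almost no force and coasts on for about a second after a quick stroke; the dragging one needs about 2 N at the tube surface and stops at once when let go.
- tube_p (a joint): Angle (rad) the tube of roller_p has turned about the roller's y (positive: its top moves to the roller's +x); no stops, starts within 0.2 of zero. A free roller turns with almost no force and coasts on for about a second after a quick stroke; the dragging one needs about 2 N at the tube surface and stops at once when let go.
- tube_t (a joint): Angle (rad) the tube of roller_t has turned about the roller's y (positive: its top moves to the roller's +x); no stops, starts within 0.2 of zero. A free roller turns with almost no force and coasts on for about a second after a quick stroke; the dragging one needs about 2 N at the tube surface and stops at once when let go.
- spare: The good spare roller, like roller_k (same size, origin, axes), lying on the bench on its two end blocks, axis 18 mm above the bench, pulley pointing roughly to +y (within 0.3 rad).
- spare_pulley (a point): Middle of the spare roller's toothed pulley, on its axis, 73 mm from the origin along its +y.
- mixer: Bottle roller machine, fixed, belt and guard off: blue housing 300 x 224 mm, low console to x -217 mm. Origin: underside below the roller bed's centre; y along the rollers (pulleys at +y), z up. Flat deck 45 mm high. At y +/-94 mm two comb-like cheeks, 14 mm thick, 102 mm high, each with four open-topped slots. End skins 84 mm high outside them leave a roller 4 mm end play each way.
- slot_1 (a point): Place 1, nearest the console: where the origin of a fully seated roller lies, 80 mm above the bench (mixer x -96 mm). Slots are 40 mm wide, 2 mm free either side of a block, mouth shoulders rounded 10 mm, seats 62 mm above the bench.
- slot_2 (a point): Place 2 from the console, as slot_1, at mixer x -32 mm (places are 64 mm apart).
- slot_3 (a point): Place 3 from the console, as slot_1, at mixer x +32 mm (places are 64 mm apart).
- slot_4 (a point): Place 4 from the console, as slot_1, at mixer x +96 mm (places are 64 mm apart).
- tray: Open steel tray for faulty parts, fixed to the bench, empty, 150 mm (x) by 250 mm (y), 32 mm high, walls and floor 4 mm thick. Origin: middle of its underside. A roller lies along its y on the end blocks, axis 22 mm above the bench.
- bottle: Bystander: amber reagent bottle, 62 mm diameter, 150 mm tall, standing; origin in the middle of its foot.
- guard: Bystander: the machine's belt guard, a grey sheet-metal channel 290 mm long (y), 36 mm wide, 40 mm high, on the bench; origin in the middle of its underside.
- driver: Bystander: screwdriver 190 mm long lying on the bench along its x; origin in the middle, on the bench side.
Not all that is in view belongs to the job. What is shaped like the roller_p but red is not meant.

How it is judged (in metres and radians):
On the way, in this order (a step that is already met when the one before it is completed fails the run):
1. every one of the four rollers has been spun by hand (turned past 1.2 rad either way) with all four still seated ((value of joint tube_k above 1.2 rad or value of joint tube_k below -1.2 rad) and (value of joint tube_m above 1.2 rad or value of joint tube_m below -1.2 rad) and (value of joint tube_p above 1.2 rad or value of joint tube_p below -1.2 rad) and (value of joint tube_t above 1.2 rad or value of joint tube_t below -1.2 rad) and distance of each of roller_k, roller_m, roller_p, roller_t from where it was at the start of the episode below 0.008 m), for 0.1 s.
2. the dragging roller lies flat and lengthwise in the tray, let go (x of roller_p in the frame of tray between -0.056 and 0.056 m and y of roller_p in the frame of tray between -0.03 and 0.03 m and z of roller_p in the frame of tray below 0.027 m and angle between the y axis of roller_p and the y axis of tray, either way round below 0.45 rad and linear speed of roller_p below 0.02 m/s and contact force between the fingers and roller_p below 0.1 N), for 0.2 s.
At the end, for the whole second after the job is handed in: Dragging roller flat and lengthwise (within 25 degrees) in the tray; spare seated in a place of the machine within 6 mm, at most 4 mm high, within 2 degrees, pulley on the machine's +y side; the three good rollers within 8 mm of their starts; all at rest and released (x of roller_p in the frame of tray between -0.056 and 0.056 m and y of roller_p in the frame of tray between -0.03 and 0.03 m and z of roller_p in the frame of tray below 0.027 m and angle between the y axis of roller_p and the y axis of tray, either way round below 0.45 rad and (distance between spare and slot_1 below 0.006 m or distance between spare and slot_2 below 0.006 m or distance between spare and slot_3 below 0.006 m or distance between spare and slot_4 below 0.006 m) and z of spare in the frame of mixer below 0.084 m and angle between the y axis of spare and the y axis of mixer, either way round below 0.035 rad and y of spare_pulley in the frame of mixer above 0.05 m and linear speed of each of roller_p, spare below 0.02 m/s and distance of each of roller_k, roller_m, roller_t from where it was at the start of the episode below 0.008 m); the robot touches nothing.
It fails at once if a bystander (bottle, belt guard, screwdriver) is moved more than 20 mm (distance of any of bottle, guard, driver from where it was at the start of the episode above 0.02 m).
It fails at once if a roller is dropped (falls out of the fingers faster than 0.9 m/s, as from about 40 mm) ((linear speed of roller_k above 0.9 m/s and contact force between the fingers and roller_k below 0.1 N) or (linear speed of roller_m above 0.9 m/s and contact force between the fingers and roller_m below 0.1 N) or (linear speed of roller_p above 0.9 m/s and contact force between the fingers and roller_p below 0.1 N) or (linear speed of roller_t above 0.9 m/s and contact force between the fingers and roller_t below 0.1 N) or (linear speed of spare above 0.9 m/s and contact force between the fingers and spare below 0.1 N)).
It also fails if it takes over 72 s, if anything falls off the work surface, if the arm or the gripper's body presses on something with over 40 N, if the wrist force passes 120 N, or if a joint passes its speed limit or range.

## Working session

There is one attempt and no reset: what is moved stays moved. The work goes in short steps, Python scripts to look and compute and a tool call to move; the robot and the scene stay as the last step left them, time stands still between calls to the robot, and variables do not carry over. Pictures are saved under pics/ and viewed, about 8 in all and at most 12, crops included, and the job is handed in when it is done.

Besides the shell and the picture viewer there is one more tool, called after "Emit:" by a JSON object that holds its "method" and its "body", one argument or row to a line. send_rows: Moves the arm, as the interface text tells. Its arguments: {"type":"object","properties":{"plan":{"type":"array"},"jaw":{"type":"number"},"force":{"type":"number"}},"required":["plan"]}

```bash
mkdir -p pics
python3 - <<'E'
from plant import r
import cv2,numpy as np
print(r.get_state())
for n in ("top","side"):
    p=r.capture(n); cv2.imwrite(f"pics/{n}0.png",p["color"][:,:,::-1]); np.savez(f"{n}0.npz",**{k:p[k] for k in("color","range_z","mtx","pose")})
    print(n,p["mtx"].tolist(),np.round(p["pose"],4).tolist())
    for t in("roller_p","spare","spare_pulley","mixer","tray","bottle","guard","driver"):
        print(t,[(np.round(d["uv"]).tolist(),round(d["score"],2)) for d in r.find_in(p,t)])
E
```

```text
{'time_s': 0.0, 'joints': array([-5.05856807e+01,  2.05906283e+01,  6.33496376e-01, -2.19841806e-02,
       -7.01371582e+01, -1.65076708e+01]), 'qd': array([-0.01678498, -0.08773142,  0.10216759,  0.00772743,  0.02323245,
       -0.05254595]), 'joint_torque': array([ 7.48211664e-05, -5.82724750e+01,  2.93043673e+01,  6.99712202e+00,
        6.71414149e-03, -1.30416574e-04]), 'tcp_pos': array([ 0.26253795, -0.62133562,  0.24462382]), 'eef_rot': array([ 94.14669174,  89.90347088, 117.04585367]), 'contact_force': array([-0.51981072, -0.85699036, -0.95356905]), 'moment': array([ 0.00666787, -0.0221138 ,  0.01601491]), 'gripper_width': 0.08766363020592498}
top [[472.28235736518695, 0.0, 318.9383573457126], [0.0, 472.28235736518695, 242.40587497901913], [0.0, 0.0, 1.0]] [[-0.0163, -0.9949, 0.0993, 0.4206], [-0.9997, 0.0178, 0.0146, -0.0164], [-0.0163, -0.0991, -0.9949, 1.218], [0.0, 0.0, 0.0, 1.0]]
roller_p [([442.0, 356.0], 0.98), ([300.0, 267.0], 0.79), ([300.0, 212.0], 0.78), ([499.0, 175.0], 0.74), ([299.0, 239.0], 0.63), ([190.0, 363.0], 0.59), ([302.0, 184.0], 0.58), ([301.0, 184.0],
[... 349 characters left out ...]
), ([303.0, 251.0], 0.44)]
side [[474.67116760792385, 0.0, 319.3213204029218], [0.0, 474.67116760792385, 232.15428187229512], [0.0, 0.0, 1.0]] [[-0.9154, -0.2082, 0.3446, 0.0769], [-0.402, 0.5221, -0.7522, 0.9544], [-0.0233, -0.8271, -0.5616, 0.8014], [0.0, 0.0, 0.0, 1.0]]
roller_p [([282.0, 238.0], 0.89), ([372.0, 375.0], 0.87), ([259.0, 234.0], 0.69), ([325.0, 245.0], 0.67), ([304.0, 242.0], 0.66), ([322.0, 174.0], 0.64), ([432.0, 217.0], 0.54)]
spare [([282.0, 357.0], 0.69)]
spare_pulley [([285.0, 364.0], 0.94)]
mixer [([308.0, 273.0], 0.77)]
tray [([373.0, 198.0], 0.94)]
bottle [([219.0, 278.0], 0.61)]
guard [([232.0, 230.0], 0.97)]
driver [([291.0, 185.0], 0.78), ([318.0, 268.0], 0.59)]
```

View pics/top0.png

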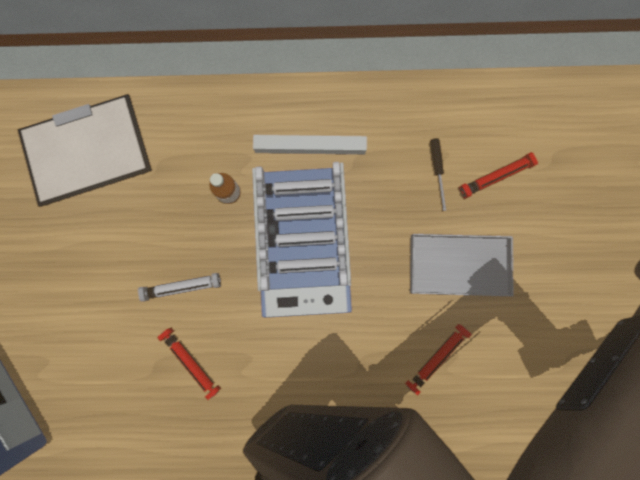

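View pics/side0.png

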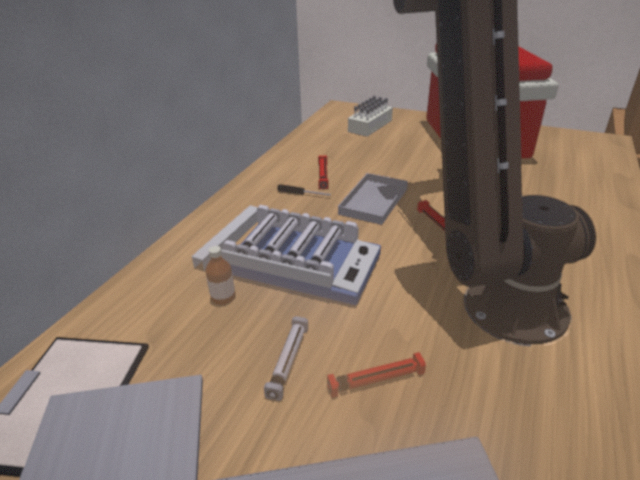

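```bash
cat > h.py <<'E'
import numpy as np,cv2
def cloud(p):
    z=p["range_z"].astype(float); K=p["mtx"]; T=p["pose"]
    v,u=np.mgrid[:480,:640]
    P=np.stack([(u-K[0,2])/K[0,0]*z,(v-K[1,2])/K[1,1]*z,z],-1)
    W=P@T[:3,:3].T+T[:3,3]; W[z==0]=np.nan
    return W
def rect(pts):
    (c,s,a)=cv2.minAreaRect((pts[:,:2]*1000).astype(np.float32)); return np.round(c,1),np.round(s,1),round(a,2)
E
python3 - <<'E'
from h import *
from plant import r
for n in("top","side"):
    p=dict(np.load(f"{n}0.npz")); W=cloud(p)
    x,y,z=W[...,0],W[...,1],W[...,2]
    b=(np.abs(z)<.01)&(x>.3)&(x<.7)&(abs(y)<.5); print(n,"bench z",np.nanmedian(z[b]),np.nanstd(z[b]))
    m=(x>.3)&(x<.8)&(y>-.1)&(y<.2)&(z>.03)
    print("hist",np.histogram(z[m],bins=np.arange(.03,.13,.005)))
    if n=="top":
        m=(z>.098)&(z<.112)&(x>.3)&(x<.8)&(y>-.1)&(y<.2); pts=W[m]; print("cheek",m.sum(),rect(pts),pts.min(0),pts.max(0))
        m=(z>.008)&(z<.05)
        nl,l,st,c=cv2.connectedComponentsWithStats(m.astype(np.uint8))
        for i in range(1,nl):
            if st[i,4]>60: print(i,np.round(c[i]),st[i,4],rect(W[l==i]),np.round(np.median(W[l==i][:,2]),3))
p=r.capture("top"); W=cloud(p)
for t in("roller_p","spare","spare_pulley","tray","mixer"):
    for d in r.trace(p,t):
        w=W[d["mask"]]; w=w[~np.isnan(w[:,0])]; print(t,round(d["score"],2),np.round(d["uv"]),len(w),rect(w),np.round(np.percentile(w[:,2],[5,50,95]),3))
E
```

```text
top bench z 0.00124415663204136 0.002693947819290958
hist (array([  68,  586, 3072, 4100,  392,  123,  118,   66,   72,  133,  836,
       1021, 1611, 1499,  606,   57,    0,    0,    0]), array([0.03 , 0.035, 0.04 , 0.045, 0.05 , 0.055, 0.06 , 0.065, 0.07 ,
       0.075, 0.08 , 0.085, 0.09 , 0.095, 0.1  , 0.105, 0.11 , 0.115,
       0.12 , 0.125]))
cheek 1070 (array([575.5,  45.2]), array([296.2, 201.9]), 2.38) [ 0.42393188 -0.06044531  0.09800867] [0.72731425 0.15194244 0.10824332]
31 [ 83. 149.] 9565 (array([800.1, 620.9]), array([225.8, 312.7]), 16.92) 0.016
72 [309. 144.] 1967 (array([801.5,  22.4]), array([289.1,  49.8]), 88.37) 0.04
74 [437. 163.] 455 (array([ 712.7, -311.5]), array([190.5,  26.3]), 6.1) 0.022
82 [498. 175.] 1013 (array([ 704.7, -458.3]), array([ 35.9, 206.8]), 24.43) 0.031
97 [298. 175.] 742 (array([707.4,  51.1]), array([ 39.8, 174. ]), 1.52) 0.046
107 [233. 197.] 91 (array([665. , 221.2]), array([23.3, 60.1]), 48.92) 0.031
111 [300. 200.] 918 (array([646.6,  48.4]), array([ 54.1, 174.4]), 2.59) 0.046
130 [303. 225.] 887 (array([580.7,  45.5]), array([ 53.5,
[... 1585 characters left out ...]
99. 212.] 976 (array([603.4,  49.2]), array([ 43.2, 202.7]), 0.54) [0.079 0.094 0.1  ]
spare 0.68 [180. 284.] 970 (array([433.2, 355.8]), array([ 34.8, 203. ]), 9.44) [0.02  0.031 0.038]
spare 0.56 [462. 266.] 6049 (array([ 476.8, -362.2]), array([265.7, 150.5]), 87.51) [0.001 0.005 0.032]
spare_pulley 0.9 [178. 288.] 1044 (array([434.4, 356.1]), array([ 37.8, 203.2]), 9.63) [0.016 0.031 0.038]
tray 0.85 [462. 264.] 6164 (array([ 480.6, -355.3]), array([252.2, 158. ]), 88.21) [0.001 0.005 0.032]
tray 0.7 [180. 288.] 1019 (array([434.1, 356. ]), array([ 36.3, 203.2]), 9.36) [0.018 0.031 0.038]
mixer 0.71 [303. 249.] 9702 (array([554. ,  48.4]), array([398.2, 245. ]), 2.47) [0.04  0.047 0.1  ]
```

```bash
cat >> h.py <<'E'
from scipy.spatial.transform import Rotation as Rn
def Rdown(h):  # tool x down, tool y heading h deg
    c,s=np.cos(np.radians(h)),np.sin(np.radians(h))
    return np.array([[0,c,s],[0,s,-c],[-1,0,0]])
def pose(st): return np.array(st["tcp_pos"]),Rn.from_euler("xyz",st["eef_rot"],degrees=True).as_matrix()
def plan(st,wps):  # wps: (x,y,z,heading) ; prints unit shift/turn of each call
    p,R=pose(st)
    for w in wps:
        q=np.array(w[:3]);Q=Rdown(w[3])
        print(w,np.round(R.T@(q-p)/.15,2),np.round(Rn.from_matrix(R.T@Q).as_rotvec()/(np.pi/4),3)); p,R=q,Q
mc=np.array([.5755,.0452]); my=np.radians(2.38)
def mix(x,y): return mc+x*np.array([np.cos(my),np.sin(my)])+y*np.array([-np.sin(my),np.cos(my)])
E
python3 - <<'E'
from h import *
from plant import r
st=r.get_state(); p,R=pose(st); print(np.round(R,3)); print(mix(-.14,0))
# refined roller positions: tube-top points
W=cloud(dict(np.load("top0.npz")));v=W-np.array([*mc,0])
X=v[...,0]*np.cos(my)+v[...,1]*np.sin(my);Y=-v[...,0]*np.sin(my)+v[...,1]*np.cos(my);Z=W[...,2]
for c in(-.096,-.032,.032,.096):
    m=(abs(X-c)<.02)&(abs(Y)<.055)&(Z>.086)&(Z<.11); lo=Y[m]<0
    print(c,m.sum(),np.median(X[m]),np.median(X[m][lo]),np.median(X[m][~lo]),np.percentile(Z[m],[50,90]))
m=(Z>.098)&(Z<.112)&(abs(X)<.2)&(abs(Y)<.13); 
for s in(-1,1): k=m&(Y*s>.05); print(s,Y[k].min(),Y[k].max(),X[k].min(),X[k].max())
plan(st,[(.34,-.50,.22,135),(.41,-.36,.20,158),(.42,-.215,.18,182.4),(.43,-.08,.17,182.4),(.436,.039,.16,182.4)])
E
```

```text
[[-0.    -0.389  0.921]
 [ 0.     0.921  0.389]
 [-1.     0.    -0.   ]]
[0.43562077 0.03938624]
-0.096 521 -0.09603724422370757 -0.09635832513005929 -0.09593666936250254 [0.09384553 0.09726   ]
-0.032 513 -0.03257902921012401 -0.03254360055590538 -0.032833261625720915 [0.09358746 0.09728077]
0.032 503 0.030616661786650845 0.03063405538178967 0.030555059972567716 [0.09382996 0.09700439]
0.096 507 0.09449900512382539 0.09455120655151172 0.09444309074069973 [0.09374216 0.09696851]
-1 -0.10092084225111954 -0.05014994537969252 -0.14697630690214153 0.148111666372822
1 0.050044856519977046 0.10095128651765123 -0.14804862817474349 0.14743240495236326
(0.34, -0.5, 0.22, 135) [0.17 0.55 0.79] [-0.491 -0.    -0.   ]
(0.41, -0.36, 0.2, 158) [0.13 0.33 0.99] [-0.511  0.     0.   ]
(0.42, -0.215, 0.18, 182.4) [0.13 0.3  0.92] [-0.542  0.     0.   ]
(0.43, -0.08, 0.17, 182.4) [ 0.07 -0.1   0.9 ] [0. 0. 0.]
(0.436, 0.039, 0.16, 182.4) [ 0.07 -0.07  0.79] [0. 0. 0.]
```

Emit:
{"method": "send_rows", "body": {
  "plan": [
    [[0.03,0.11,0.16],[-0.1,0,0]],
    [[0.07,0.22,0.32],[-0.2,0,0]],
    [[0.1,0.33,0.47],[-0.3,0,0]],
    [[0.14,0.44,0.63],[-0.4,0,0]],
    [[0.17,0.55,0.79],[-0.49,0,0]]
  ],
  "jaw": -1,
  "force": 20
}}

```text
time_s: 1.7
tcp_pos: [0.3402, -0.4986, 0.2198]
eef_rot: [-9.8, 90.0, 35.3]
contact_force: [0.5, -0.4, -0.2]
gripper_width: 0.0531
```

Emit:
{"method": "send_rows", "body": {
  "plan": [
    [[0.03,0.07,0.2],[-0.1,0,0]],
    [[0.05,0.13,0.4],[-0.2,0,0]],
    [[0.08,0.2,0.6],[-0.3,0,0]],
    [[0.1,0.26,0.8],[-0.4,0,0]],
    [[0.13,0.33,0.99],[-0.51,0,0]]
  ]
}}

```text
time_s: 2.2
tcp_pos: [0.4106, -0.3574, 0.2005]
eef_rot: [-94.6, 90.0, -26.4]
contact_force: [0.7, -1.2, 0.7]
gripper_width: 0.013
```

Emit:
{"method": "send_rows", "body": {
  "plan": [
    [[0.03,0.06,0.18],[-0.11,0,0]],
    [[0.05,0.12,0.37],[-0.22,0,0]],
    [[0.08,0.18,0.55],[-0.33,0,0]],
    [[0.1,0.24,0.74],[-0.44,0,0]],
    [[0.13,0.3,0.92],[-0.54,0,0]]
  ]
}}

```text
time_s: 2.7
tcp_pos: [0.42, -0.2114, 0.1812]
eef_rot: [-109.9, 89.9, -17.1]
contact_force: [-0.2, 0.5, 0.6]
gripper_width: 0.0002
```

Emit:
{"method": "send_rows", "body": {
  "plan": [
    [[0.01,-0.02,0.18],[0,0,0]],
    [[0.03,-0.04,0.36],[0,0,0]],
    [[0.04,-0.06,0.54],[0,0,0]],
    [[0.06,-0.08,0.72],[0,0,0]],
    [[0.07,-0.1,0.9],[0,0,0]]
  ]
}}

```text
time_s: 3.2
tcp_pos: [0.4284, -0.0747, 0.1708]
eef_rot: [-102.6, 89.9, -9.9]
contact_force: [0.7, -0.6, -0.1]
gripper_width: 0.0008
```

Run:
```python
from h import *
from plant import r
st=r.get_state(); 
plan(st,[(*mix(-.110,0),.125,182.4),(*mix(-.110,0),.115,182.4)])
```

```text
(np.float64(0.4655948874751882), np.float64(0.040632041932279685), 0.125, 182.4) [ 0.31 -0.28  0.76] [ 0.009 -0.001  0.003]
(np.float64(0.4655948874751882), np.float64(0.040632041932279685), 0.115, 182.4) [0.07 0.   0.  ] [0. 0. 0.]
```

Emit:
{"method": "send_rows", "body": {
  "plan": [
    [[0.06,-0.06,0.15],[0,0,0]],
    [[0.12,-0.11,0.3],[0,0,0]],
    [[0.18,-0.17,0.46],[0,0,0]],
    [[0.25,-0.22,0.61],[0,0,0]],
    [[0.31,-0.28,0.76],[0.01,0,0]]
  ]
}}

```text
time_s: 3.7
tcp_pos: [0.4651, 0.0422, 0.1241]
eef_rot: [-95.3, 89.8, -2.9]
contact_force: [1.1, -1.3, -0.7]
gripper_width: 0.0003
```

Emit:
{"method": "send_rows", "body": {
  "plan": [
    [[0.02,0,0],[0,0,0]],
    [[0.04,0,0],[0,0,0]],
    [[0.055,0,0],[0,0,0]],
    [[0.06,0,0],[0,0,0]],
    [[0.06,0,0],[0,0,0]]
  ]
}}

```text
time_s: 4.2
tcp_pos: [0.465, 0.0417, 0.1153]
eef_rot: [-92.5, 89.8, -0.2]
contact_force: [-0.2, -0.2, -0.2]
gripper_width: 0.0006
```

Emit:
{"method": "send_rows", "body": {
  "plan": [
    [[0.003,0,0],[0,0,0]],
    [[0.007,0,0],[0,0,0]],
    [[0.01,0,0],[0,0,0]],
    [[0.01,0,0],[0,0,0]],
    [[0.01,0,0],[0,0,0]]
  ]
}}

```text
time_s: 4.7
tcp_pos: [0.4651, 0.0417, 0.1138]
eef_rot: [-92.3, 89.8, -0.0]
contact_force: [-0.4, -0.7, 0.4]
gripper_width: 0.0006
```

Emit:
{"method": "send_rows", "body": {
  "plan": [
    [[0.003,0,0],[0,0,0]],
    [[0.006,0,0],[0,0,0]],
    [[0.007,0,0],[0,0,0]],
    [[0.007,0,0],[0,0,0]],
    [[0.007,0,0],[0,0,0]]
  ]
}}

```text
time_s: 5.2
tcp_pos: [0.4656, 0.0417, 0.1135]
eef_rot: [-92.0, 89.8, 0.3]
contact_force: [-1.7, -0.7, 6.8]
gripper_width: 0.0003
```

Emit:
{"method": "send_rows", "body": {
  "plan": [
    [[0.003,0,0],[0,0,0]],
    [[0.006,0,0],[0,0,0]],
    [[0.007,0,0],[0,0,0]],
    [[0.007,0,0],[0,0,0]],
    [[0.007,0,0],[0,0,0]]
  ]
}}

```text
time_s: 5.7
tcp_pos: [0.4665, 0.0418, 0.1135]
eef_rot: [-91.5, 89.7, 0.9]
contact_force: [-1.8, -1.5, 9.6]
gripper_width: 0.0006
```

Emit:
{"method": "send_rows", "body": {
  "plan": [
    [[0.008,-0.03,0],[0,0,0]],
    [[0.008,-0.06,0],[0,0,0]],
    [[0.008,-0.09,0],[0,0,0]],
    [[0.008,-0.12,0],[0,0,0]],
    [[0.008,-0.15,0],[0,0,0]]
  ]
}}

```text
time_s: 6.2
tcp_pos: [0.4901, 0.043, 0.1134]
eef_rot: [-89.1, 89.5, 3.3]
contact_force: [-0.2, -0.7, 5.7]
gripper_width: 0.0004
```

Emit:
{"method": "send_rows", "body": {
  "plan": [
    [[0.008,-0.03,0],[0,0,0]],
    [[0.008,-0.06,0],[0,0,0]],
    [[0.008,-0.09,0],[0,0,0]],
    [[0.008,-0.12,0],[0,0,0]],
    [[0.008,-0.15,0],[0,0,0]]
  ]
}}

```text
time_s: 6.7
tcp_pos: [0.5127, 0.0439, 0.1122]
eef_rot: [-90.0, 89.6, 2.4]
contact_force: [-0.2, -0.3, -0.2]
gripper_width: 0.0005
```

Run:
```python
from plant import r
import cv2,numpy as np
a=r.capture("top"); 
for n in range(3): b=r.capture("top")
f=lambda p:cv2.resize(p["color"][160:310,240:370,::-1],None,fx=3,fy=3,interpolation=cv2.INTER_CUBIC)
cv2.imwrite("pics/s1.png",np.hstack([f(a),f(b)]))
```

```text
(no output)
```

View pics/s1.png

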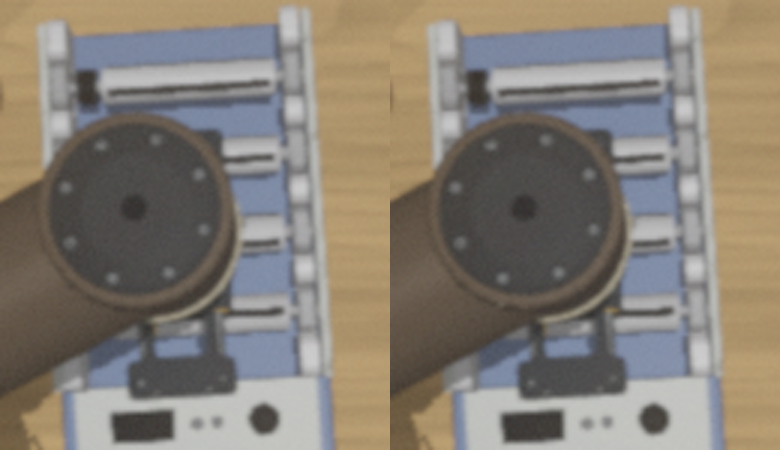

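```bash
cat >> h.py <<'E'
def strips(p,ys=(-.072,-.05)):
    "grey profile across each tube (13 steps -15..15 mm mixer x), 0-99 scaled"
    g=cv2.cvtColor(p["color"],cv2.COLOR_RGB2GRAY); T=np.linalg.inv(p["pose"]); out=[]
    for c in(-.096,-.032,.031,.095):
        row=[]
        for d in np.linspace(-.015,.015,13):
            y=np.linspace(*ys,12); xy=np.array([mix(c+d,t) for t in y]); z=.08+np.sqrt(max(.015**2-d*d,0))
            P=np.c_[xy,np.full(12,z)]@T[:3,:3].T+T[:3,3]; uv=(P@p["mtx"].T); uv=(uv[:,:2]/uv[:,2:]).astype(np.float32)
            row.append(cv2.remap(g,uv[None],None,cv2.INTER_LINEAR).mean())
        out.append(" ".join("%3d"%v for v in row))
    return out
E
python3 - <<'E'
from h import *
from plant import r
for q in(dict(np.load("top0.npz")),r.capture("top")): print("\n".join(strips(q)),"\n")
E
```

```text
123 130 107  96 138 174 179 176 171 165 155 138 124
112 117  90 110 162 178 179 176 172 166 154 137 123
 99 137 155 142  99  99 147 174 175 168 160 149 141
 96 134 125  89 115 165 181 178 173 168 161 149 144 

128 151 168 172 151 104  90 133 167 172 165 152 143
117 123  93 116 169 185 186 183 177 171 160 143 130
104 144 163 150 104 104 155 182 184 177 168 157 149
101 142 132  95 121 173 189 187 181 176 169 157 153
```

Emit:
{"method": "send_rows", "body": {
  "plan": [
    [[0,-0.07,0],[0,0,0]],
    [[0,-0.14,0],[0,0,0]],
    [[0,-0.21,0],[0,0,0]],
    [[0,-0.28,0],[0,0,0]],
    [[0,-0.35,0],[0,0,0]]
  ]
}}

```text
time_s: 7.45
tcp_pos: [0.5663, 0.0462, 0.1129]
eef_rot: [-88.1, 89.5, 4.2]
contact_force: [0.4, -0.2, 0.1]
gripper_width: 0.0005
```

Run:
```python
from h import *
from plant import r
for i in range(5): print("\n".join(strips(r.capture("top"))),"\n")
print(r.get_state()["contact_force"])
```

```text
132 155 172 176 155 108  95 137 171 176 168 156 147
123 155 172 178 166 118  90 130 169 175 169 156 147
106 147 167 153 105 106 158 186 187 180 171 160 152
103 144 134  96 124 177 193 191 185 180 173 161 156 

133 155 172 176 155 109  95 137 171 176 169 156 147
115 156 172 181 188 190 165 115 101 137 157 154 147
106 148 167 153 106 106 158 186 187 180 172 160 152
103 144 135  96 124 177 193 191 185 180 173 160 156 

132 155 172 176 155 108  94 137 171 176 169 156 147
108 152 174 184 191 194 189 169 124  94 113 138 140
107 147 167 152 106 105 158 186 187 180 171 160 151
102 145 135  96 124 177 193 191 185 180 173 161 156 

133 155 172 176 155 108  94 137 171 176 169 156 147
 96 145 173 184 192 197 198 190 169 128  96 108 124
106 147 167 153 106 106 158 186 187 180 171 159 151
102 145 135  96 124 177 192 190 185 180 173 160 156 

132 155 172 176 155 108  94 136 171 176 169 156 147
 88 126 168 184 190 193 192 189 181 160 120  97 110
106 147 167 153 106 106 158 186 187 180 171 159 151
103 144 134  96 124 176 193 190 185 179 173 160 155 

[-0.68758152 -0.64313342 -0.2117784 ]
```

Emit:
{"method": "send_rows", "body": {
  "plan": [
    [[0.003,-0.09,0],[0,0,0]],
    [[0.003,-0.17,0],[0,0,0]],
    [[0.003,-0.25,0],[0,0,0]],
    [[0.003,-0.33,0],[0,0,0]],
    [[0.003,-0.41,0],[0,0,0]]
  ]
}}

```text
time_s: 8.2
tcp_pos: [0.6279, 0.0486, 0.1131]
eef_rot: [-89.7, 89.5, 2.7]
contact_force: [0.1, 1.0, -0.4]
gripper_width: 0.0005
```

Run:
```python
from h import *
from plant import r
for i in range(3): print("\n".join(strips(r.capture("top"))),"\n")
```

```text
137 160 176 181 160 112  99 141 176 181 174 161 152
116 101 105 162 191 199 199 196 190 182 168 143 128
104 149 173 183 190 193 181 140  98 112 149 159 157
105 148 138  98 126 180 197 194 189 184 177 164 160 

137 160 177 180 160 113  98 141 176 181 173 160 151
116 101 105 161 191 199 200 196 190 182 168 143 128
 92 139 173 186 194 201 203 197 178 139 102 105 115
106 148 138  98 126 180 197 195 189 184 177 164 159 

137 160 177 180 160 112  98 141 176 181 173 161 152
117 100 105 161 191 199 200 197 191 182 168 144 127
 89 100 158 186 197 202 200 196 190 180 159 124 115
106 148 138  97 126 181 197 194 189 184 177 164 159
```

Emit:
{"method": "send_rows", "body": {
  "plan": [
    [[0.003,-0.09,0],[0,0,0]],
    [[0.003,-0.17,0],[0,0,0]],
    [[0.003,-0.25,0],[0,0,0]],
    [[0.003,-0.33,0],[0,0,0]],
    [[0.003,-0.41,0],[0,0,0]]
  ]
}}

```text
time_s: 8.85
tcp_pos: [0.6895, 0.051, 0.1133]
eef_rot: [-91.4, 89.5, 0.9]
contact_force: [0.6, 0.2, 0.7]
gripper_width: 0.0006
```

Run:
```python
from h import *
from plant import r
for i in range(3): print("\n".join(strips(r.capture("top"))),"\n")
```

```text
141 164 182 186 165 117 102 145 180 185 178 166 156
121 104 110 166 196 204 204 201 195 187 172 148 132
 96  91 141 184 201 209 210 205 197 188 171 139 127
106 152 173 179 157 109 103 151 185 190 185 176 173 

141 165 182 185 165 117 103 146 180 186 178 166 156
121 105 110 166 196 204 204 202 195 187 173 148 132
 96  92 141 185 201 209 210 204 197 188 171 139 127
106 151 174 180 159 110 103 150 184 190 184 176 173 

142 165 181 185 164 116 102 145 180 186 178 166 157
121 104 110 166 196 204 204 201 196 187 173 149 133
 95  91 141 184 201 209 210 204 197 188 171 139 127
108 153 174 177 147 101 107 156 186 189 184 175 172
```

Emit:
{"method": "send_rows", "body": {
  "plan": [
    [[-0.1,0,0],[0,0,0]],
    [[-0.1,0.19,0],[0,0,0]],
    [[-0.1,0.37,0],[0,0,0]],
    [[-0.03,0.37,0],[0,0,0]],
    [[0.003,0.37,0],[0,0,0]]
  ]
}}

```text
time_s: 9.5
tcp_pos: [0.6337, 0.0488, 0.1116]
eef_rot: [-89.4, 89.4, 3.0]
contact_force: [1.0, 0.5, 0.2]
gripper_width: 0.0003
```

Emit:
{"method": "send_rows", "body": {
  "plan": [
    [[0.003,0,0],[0,0,0]],
    [[0.003,-0.13,0],[0,0,0]],
    [[0.003,-0.26,0],[0,0,0]],
    [[0.003,-0.4,0],[0,0,0]],
    [[0.0,-0.55,0],[0,0,0]]
  ]
}}

```text
time_s: 10.0
tcp_pos: [0.7173, 0.0523, 0.1126]
eef_rot: [-89.3, 89.4, 3.1]
contact_force: [0.1, 0.0, 0.5]
gripper_width: 0.0003
```

Run:
```python
from h import *
from plant import r
for i in range(3): print("\n".join(strips(r.capture("top"))[::3]),"\n")
plan(r.get_state(),[(*mix(.135,0),.145,182.4),(*mix(-.0,0),.145,182.4),(*mix(-.135,0),.145,182.4),(*mix(-.135,0),.113,182.4)])
```

```text
142 166 182 187 166 118 104 147 182 187 179 166 158
102 141 170 183 188 172 124 101 140 180 188 183 180 

143 166 183 187 166 118 103 147 182 187 180 166 158
102 140 170 183 189 172 125 102 139 180 189 183 180 

143 166 183 187 166 118 104 147 182 187 179 167 158
102 141 170 184 188 172 124 101 140 180 188 182 179 

(np.float64(0.7103835471895418), np.float64(0.05080613035583856), 0.145, 182.4) [-0.22  0.04 -0.01] [-0.001 -0.     0.011]
(np.float64(0.5755), np.float64(0.0452), 0.145, 182.4) [0.  0.9 0. ] [0. 0. 0.]
(np.float64(0.44061645281045825), np.float64(0.039593869644161436), 0.145, 182.4) [0.  0.9 0. ] [0. 0. 0.]
(np.float64(0.44061645281045825), np.float64(0.039593869644161436), 0.113, 182.4) [0.21 0.   0.  ] [0. 0. 0.]
```

Emit:
{"method": "send_rows", "body": {
  "plan": [
    [[-0.2,0.04,0],[0,0,0.011]],
    [[-0.22,0.25,0],[0,0,0.011]],
    [[-0.22,0.5,0],[0,0,0.011]],
    [[-0.22,0.75,0],[0,0,0.011]],
    [[-0.22,0.95,-0.01],[0,0,0.011]]
  ]
}}

```text
time_s: 10.65
tcp_pos: [0.5721, 0.0444, 0.143]
eef_rot: [107.0, 90.0, -160.6]
contact_force: [0.5, 0.4, -0.3]
gripper_width: 0.0006
```

Emit:
{"method": "send_rows", "body": {
  "plan": [
    [[0,0.24,0],[0,0,0]],
    [[0,0.48,0],[0,0,0]],
    [[0,0.72,0],[0,0,0]],
    [[0,0.9,0],[0,0,0]],
    [[0.15,0.9,0],[0,0,0]]
  ]
}}

```text
time_s: 11.15
tcp_pos: [0.4354, 0.0388, 0.1228]
eef_rot: [-57.2, 89.8, 35.2]
contact_force: [1.3, 0.9, -0.7]
gripper_width: 0.0005
```

Run:
```python
from h import *
from plant import r
s=r.get_state(); print(s["tcp_pos"],s["eef_rot"]);
plan(s,[(*mix(-.135,0),.113,182.4),(*mix(-.07,0),.113,182.4)])
```

```text
[0.43540881 0.03883122 0.12282786] [-57.2070629   89.77134635  35.18662613]
(np.float64(0.44061645281045825), np.float64(0.039593869644161436), 0.113, 182.4) [ 0.07 -0.03  0.  ] [-0.     0.003  0.004]
(np.float64(0.5055603829387562), np.float64(0.04229311759326889), 0.113, 182.4) [ 0.   -0.43 -0.  ] [0. 0. 0.]
```

Emit:
{"method": "send_rows", "body": {
  "plan": [
    [[0.06,0,0],[0,0,0]],
    [[0.067,-0.12,0],[0,0,0]],
    [[0.067,-0.24,0],[0,0,0]],
    [[0.067,-0.36,0],[0,0,0]],
    [[0.067,-0.47,0],[0,0,0]]
  ]
}}

```text
time_s: 11.65
tcp_pos: [0.5071, 0.0418, 0.1133]
eef_rot: [-61.0, 89.8, 31.3]
contact_force: [-0.3, 0.2, 0.5]
gripper_width: 0.0007
```

Run:
```python
from h import *
from plant import r
for i in range(3): print("\n".join(strips(r.capture("top"))),"\n")
plan(r.get_state(),[(*mix(-.06,0),.15,182.4),(*mix(.075,0),.155,182.4),(*mix(.0945,0),.135,182.4),(*mix(.0945,0),.087,182.4)])
```

```text
103 122 161 175 184 191 192 188 179 158 117  98 112
112  97 102 152 179 183 182 180 177 172 159 137 122
 86  82 129 171 187 195 197 192 184 175 158 128 116
 93 129 157 169 175 159 114  93 128 166 175 169 166 

119 105  97 138 178 189 191 188 182 174 160 134 118
110  95 100 152 179 186 185 180 174 169 158 136 122
 86  82 129 171 187 196 197 191 184 175 158 127 115
 93 128 157 169 175 159 114  93 128 167 175 169 166 

128 151 160 129  95 121 169 186 181 173 163 146 132
110  96 100 152 180 186 183 180 176 171 158 136 122
 86  81 129 171 188 196 197 191 184 175 159 128 116
 92 128 156 169 174 159 114  93 128 166 175 169 166 

(np.float64(0.5155517568046482), np.float64(0.04270838650851619), 0.15, 182.4) [-0.25 -0.06  0.01] [-0.001  0.002  0.003]
(np.float64(0.6504353039941899), np.float64(0.048314516864354756), 0.155, 182.4) [-0.03 -0.9  -0.  ] [0. 0. 0.]
(np.float64(0.6699184830326792), np.float64(0.049124291249086995), 0.135, 182.4) [ 0.13 -0.13 -0.  ] [0. 0. 0.]
(np.float64(0.6699184830326792), np.float64(0.049124291249086995), 0.087, 182.4) [0.32 0.   0.  ] [0. 0. 0.]
```

Emit:
{"method": "send_rows", "body": {
  "plan": [
    [[-0.15,0,0],[0,0,0]],
    [[-0.25,-0.06,0],[0,0,0]],
    [[-0.25,-0.3,0],[0,0,0]],
    [[-0.25,-0.6,0],[0,0,0]],
    [[-0.25,-0.85,0.01],[0,0,0]]
  ]
}}

```text
time_s: 12.3
tcp_pos: [0.6347, 0.0482, 0.1507]
eef_rot: [-55.6, 89.8, 36.8]
contact_force: [-0.2, 0.1, 0.9]
gripper_width: 0.0004
```

Emit:
{"method": "send_rows", "body": {
  "plan": [
    [[0,-0.05,0],[0,0,0]],
    [[0.05,-0.1,0],[0,0,0]],
    [[0.15,-0.15,0],[0,0,0]],
    [[0.2,-0.17,0],[0,0,0]],
    [[0.23,-0.17,0],[0,0,0]]
  ]
}}

```text
time_s: 12.8
tcp_pos: [0.6591, 0.0491, 0.1146]
eef_rot: [-8.8, 89.9, 83.5]
contact_force: [0.4, 0.3, 0.7]
gripper_width: 0.0005
```

Run:
```python
from h import *
from plant import r
s=r.get_state(); print(s["tcp_pos"],s["contact_force"])
print(strips(r.capture("top"))[3])
plan(s,[(*mix(.0825,0),.1125,182.4)])
```

```text
[0.65910697 0.04909415 0.11459629] [0.3517907  0.34125261 0.74211712]
 98 137 166 180 185 168 120  98 136 176 185 179 176
(np.float64(0.6579288343936089), np.float64(0.04862596855079023), 0.1125, 182.4) [ 0.01  0.01 -0.  ] [-0.001  0.002  0.   ]
```

Press about 2 mm beyond and move 15 mm while pressed.

Emit:
{"method": "send_rows", "body": {
  "plan": [
    [[0.012,0,0],[0,0,0]],
    [[0.015,-0.02,0],[0,0,0]],
    [[0.015,-0.04,0],[0,0,0]],
    [[0.015,-0.06,0],[0,0,0]],
    [[0.015,-0.08,0],[0,0,0]]
  ]
}}

```text
time_s: 13.35
tcp_pos: [0.6714, 0.0497, 0.1142]
eef_rot: [-59.3, 89.8, 33.0]
contact_force: [-1.5, 0.8, 7.5]
gripper_width: 0.0005
```

Run:
```python
from h import *
from plant import r
print(strips(r.capture("top"))[3]); print(r.get_state()["contact_force"])
```

```text
90 101 157 180 190 198 203 203 197 186 162 128 119
[-1.41502692  0.11519668  8.09657865]
```

Emit:
{"method": "send_rows", "body": {
  "plan": [
    [[0.008,-0.02,0],[0,0,0]],
    [[0.008,-0.04,0],[0,0,0]],
    [[0.008,-0.06,0],[0,0,0]],
    [[0.008,-0.08,0],[0,0,0]],
    [[0.008,-0.1,0],[0,0,0]]
  ]
}}

```text
time_s: 13.9
tcp_pos: [0.6877, 0.0504, 0.1137]
eef_rot: [-71.7, 89.8, 20.7]
contact_force: [-0.1, -0.5, 1.3]
gripper_width: 0.0001
```

Run:
```python
from h import *
from plant import r
print(strips(r.capture("top"))[3]); 
s=r.get_state();print(s["contact_force"])
plan(s,[(*mix(.0945,0),.140,182.4),(*mix(.0945,0),.087,182.4)])
```

```text
103 143 172 171 129  95 128 178 194 193 186 178 174
[ 0.12286374 -0.52988337  7.37718047]
(np.float64(0.6699184830326792), np.float64(0.049124291249086995), 0.14, 182.4) [-0.18  0.12 -0.  ] [-0.     0.002  0.005]
(np.float64(0.6699184830326792), np.float64(0.049124291249086995), 0.087, 182.4) [0.35 0.   0.  ] [0. 0. 0.]
```

Emit:
{"method": "send_rows", "body": {
  "plan": [
    [[-0.18,0.0,0],[0,0,0]],
    [[-0.18,0.06,0],[0,0,0]],
    [[-0.18,0.12,0],[0,0,0]],
    [[-0.18,0.12,0],[0,0,0.005]],
    [[-0.18,0.12,0],[0,0,0.005]]
  ],
  "jaw": -0.02,
  "force": 35
}}

```text
time_s: 14.45
tcp_pos: [0.6695, 0.0497, 0.1397]
eef_rot: [41.6, 89.9, 134.0]
contact_force: [0.6, 0.5, -0.7]
gripper_width: 0.0348
```

Run:
```python
from h import *
from plant import r
s=r.get_state();print(s["tcp_pos"],s["gripper_width"])
plan(s,[(*mix(.0945,0),.087,182.4)])
```

```text
[0.66945591 0.04967263 0.13969247] 0.03478973604743783
(np.float64(0.6699184830326792), np.float64(0.049124291249086995), 0.087, 182.4) [ 0.35 -0.   -0.  ] [ 0.     0.001 -0.001]
```

Emit:
{"method": "send_rows", "body": {
  "plan": [
    [[0.0,0,0],[0,0,0]],
    [[0.06,0,0],[0,0,0]],
    [[0.16,0,0],[0,0,0]],
    [[0.26,0,0],[0,0,0]],
    [[0.35,0,0],[0,0,0]]
  ]
}}

```text
time_s: 14.95
tcp_pos: [0.6687, 0.0495, 0.0848]
eef_rot: [75.6, 89.8, 168.0]
contact_force: [-0.3, -1.0, -0.2]
gripper_width: 0.0427
```

Emit:
{"method": "send_rows", "body": {
  "plan": [
    [[0,0,0],[0,0,0]],
    [[0,0,0],[0,0,0]],
    [[0,0,0],[0,0,0]],
    [[0,0,0],[0,0,0]],
    [[0,0,0],[0,0,0]]
  ],
  "jaw": -1,
  "force": 35
}}

```text
time_s: 15.45
tcp_pos: [0.6703, 0.0496, 0.0851]
eef_rot: [-4.3, 89.9, 88.1]
contact_force: [6.9, -1.4, -7.3]
gripper_width: 0.0291
```

Run:
```python
from h import *
from plant import r
s=r.get_state();print(s["tcp_pos"],s["gripper_width"],s["contact_force"])
plan(s,[(*mix(.0945,0),.187,182.4),(.62,-.05,.19,181),(.58,-.18,.19,180),(.52,-.31,.17,178),(.478,-.356,.10,178),(.478,-.356,.036,178)])
```

```text
[0.67033032 0.04957002 0.08511948] 0.029057955400225894 [ 6.93427639 -1.38004375 -7.27359301]
(np.float64(0.6699184830326792), np.float64(0.049124291249086995), 0.187, 182.4) [-0.68  0.   -0.  ] [-0.     0.001  0.   ]
(0.62, -0.05, 0.19, 181) [-0.02  0.36 -0.65] [0.031 0.    0.   ]
(0.58, -0.18, 0.19, 180) [ 0.    0.28 -0.86] [0.022 0.    0.   ]
(0.52, -0.31, 0.17, 178) [ 0.13  0.4  -0.87] [0.044 0.    0.   ]
(0.478, -0.356, 0.1, 178) [ 0.47  0.27 -0.32] [0. 0. 0.]
(0.478, -0.356, 0.036, 178) [0.43 0.   0.  ] [0. 0. 0.]
```

Emit:
{"method": "send_rows", "body": {
  "plan": [
    [[-0.04,0,0],[0,0,0]],
    [[-0.15,0,0],[0,0,0]],
    [[-0.33,0,0],[0,0,0]],
    [[-0.53,0,0],[0,0,0]],
    [[-0.68,0,0],[0,0,0]]
  ]
}}

```text
time_s: 15.95
tcp_pos: [0.67, 0.0494, 0.1888]
eef_rot: [0.8, 89.9, 93.1]
contact_force: [1.5, 0.6, -5.2]
gripper_width: 0.0292
```

Emit:
{"method": "send_rows", "body": {
  "plan": [
    [[-0.01,0.04,-0.06],[0,0,0]],
    [[-0.02,0.1,-0.17],[0,0,0]],
    [[-0.02,0.18,-0.32],[0.01,0,0]],
    [[-0.02,0.27,-0.48],[0.02,0,0]],
    [[-0.02,0.36,-0.65],[0.03,0,0]]
  ]
}}

```text
time_s: 16.45
tcp_pos: [0.6174, -0.0527, 0.1899]
eef_rot: [72.0, 89.8, 163.0]
contact_force: [0.7, -0.4, -5.1]
gripper_width: 0.029
```

Emit:
{"method": "send_rows", "body": {
  "plan": [
    [[0,0.06,-0.17],[0,0,0]],
    [[0,0.11,-0.34],[0,0,0]],
    [[0,0.17,-0.51],[0.01,0,0]],
    [[0,0.22,-0.69],[0.02,0,0]],
    [[0,0.28,-0.86],[0.02,0,0]]
  ]
}}

```text
time_s: 16.95
tcp_pos: [0.5746, -0.1848, 0.1883]
eef_rot: [77.8, 89.6, 167.7]
contact_force: [-0.5, 0.1, -5.0]
gripper_width: 0.029
```

Run:
```python
from h import *
from plant import r
p=r.capture("side"); cv2.imwrite("pics/c1.png",p["color"][80:380,150:500,::-1].repeat(2,0).repeat(2,1))
s=r.get_state();print(s["tcp_pos"],s["gripper_width"],s["contact_force"])
plan(s,[(.52,-.31,.17,178),(.478,-.356,.10,178),(.478,-.356,.036,178)])
```

```text
[ 0.57297249 -0.18770847  0.18827897] 0.029366849723882076 [-1.02034246 -1.44739523 -5.14204458]
(0.52, -0.31, 0.17, 178) [ 0.12  0.35 -0.82] [ 0.042  0.001 -0.01 ]
(0.478, -0.356, 0.1, 178) [ 0.47  0.27 -0.32] [0. 0. 0.]
(0.478, -0.356, 0.036, 178) [0.43 0.   0.  ] [0. 0. 0.]
```

View pics/c1.png

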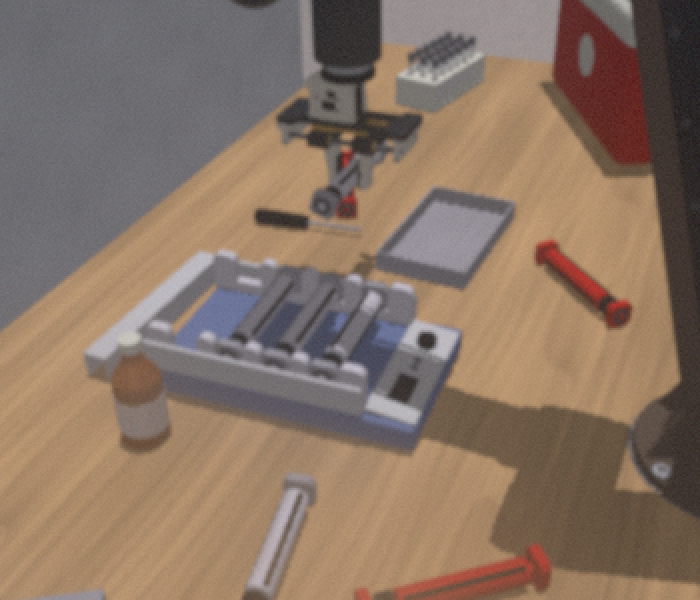

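Emit:
{"method": "send_rows", "body": {
  "plan": [
    [[0.02,0.07,-0.16],[0.01,0,0]],
    [[0.05,0.14,-0.33],[0.02,0,0]],
    [[0.07,0.22,-0.5],[0.03,0,-0.01]],
    [[0.1,0.29,-0.67],[0.04,0,-0.01]],
    [[0.12,0.35,-0.82],[0.04,0,-0.01]]
  ]
}}

```text
time_s: 17.5
tcp_pos: [0.5165, -0.3124, 0.1689]
eef_rot: [65.8, 89.8, 153.7]
contact_force: [0.9, 0.3, -5.3]
gripper_width: 0.0292
```

Emit:
{"method": "send_rows", "body": {
  "plan": [
    [[0.05,0.08,-0.1],[0,0,0]],
    [[0.15,0.16,-0.2],[0,0,0]],
    [[0.27,0.23,-0.28],[0,0,0]],
    [[0.38,0.27,-0.32],[0,0,0]],
    [[0.45,0.27,-0.32],[0,0,0]]
  ]
}}

```text
time_s: 18.0
tcp_pos: [0.4698, -0.3596, 0.0989]
eef_rot: [67.0, 89.5, 154.7]
contact_force: [-0.6, -0.8, -5.6]
gripper_width: 0.0289
```

Run:
```python
from h import *
from plant import r
s=r.get_state();print(s["tcp_pos"],s["gripper_width"],s["contact_force"])
plan(s,[(.478,-.356,.040,178),(.478,-.356,.027,178)])
```

```text
[ 0.46982362 -0.35956015  0.09893438] 0.02892039593972476 [-0.58195882 -0.76906802 -5.55211688]
(0.478, -0.356, 0.04, 178) [ 0.39 -0.06  0.02] [-0.006  0.004 -0.01 ]
(0.478, -0.356, 0.027, 178) [0.09 0.   0.  ] [0. 0. 0.]
```

Emit:
{"method": "send_rows", "body": {
  "plan": [
    [[0.08,-0.03,0.01],[0,0,-0.01]],
    [[0.18,-0.06,0.02],[0,0,-0.01]],
    [[0.28,-0.06,0.02],[0,0,-0.01]],
    [[0.36,-0.06,0.02],[0,0,-0.01]],
    [[0.4,-0.06,0.02],[0,0,-0.01]]
  ]
}}

```text
time_s: 18.5
tcp_pos: [0.4777, -0.3563, 0.0372]
eef_rot: [24.9, 89.8, 112.7]
contact_force: [0.0, 0.4, -4.7]
gripper_width: 0.0296
```

Emit:
{"method": "send_rows", "body": {
  "plan": [
    [[0.0,0,0],[0,0,0]],
    [[0.02,0,0],[0,0,0]],
    [[0.04,0,0],[0,0,0]],
    [[0.055,0,0],[0,0,0]],
    [[0.065,0,0],[0,0,0]]
  ]
}}

```text
time_s: 19.0
tcp_pos: [0.4789, -0.3565, 0.0284]
eef_rot: [-10.0, 89.8, 77.7]
contact_force: [2.4, 4.1, 4.2]
gripper_width: 0.0291
```

Emit:
{"method": "send_rows", "body": {
  "plan": [
    [[0,0,0],[0,0,0]],
    [[0,0,0],[0,0,0]],
    [[0,0,0],[0,0,0]],
    [[0,0,0],[0,0,0]],
    [[-0.03,0,0],[0,0,0]]
  ],
  "jaw": 0.2
}}

```text
time_s: 19.5
tcp_pos: [0.4783, -0.3564, 0.0325]
eef_rot: [11.1, 89.8, 98.8]
contact_force: [-0.1, -0.1, -0.3]
gripper_width: 0.0524
```

Emit:
{"method": "send_rows", "body": {
  "plan": [
    [[-0.1,0,0],[0,0,0]],
    [[-0.3,0,0],[0,0,0]],
    [[-0.5,0,0],[0,0,0]],
    [[-0.7,0,0],[0,0,0]],
    [[-0.9,0,0],[0,0,0]]
  ]
}}

```text
time_s: 20.0
tcp_pos: [0.4781, -0.3569, 0.1692]
eef_rot: [9.3, 89.8, 97.1]
contact_force: [0.6, -0.3, -0.3]
gripper_width: 0.0525
```

Run:
```python
from h import *
from plant import r
s=r.get_state();print(s["tcp_pos"],s["gripper_width"],s["contact_force"])
p=r.capture("side");cv2.imwrite("pics/c2.png",p["color"][80:380,200:500,::-1].repeat(2,0).repeat(2,1))
p=r.capture("top");W=cloud(p)
m=(W[...,0]>.3)&(W[...,0]<.6)&(W[...,1]>-.5)&(W[...,1]<-.2)&(W[...,2]>.033)&(W[...,2]<.05)
print(m.sum(),rect(W[m]),np.median(W[m][:,2]))
plan(s,[(.50,-.22,.18,180),(.50,-.08,.19,182),(.50,.06,.19,184),(.47,.20,.18,187),(.436,.345,.12,189.6),(.434,.356,.04,189.6)])
```

```text
[ 0.47812596 -0.35686255  0.16917851] 0.05249446845307349 [ 0.63900474 -0.27375026 -0.29856843]
153 (array([ 397.4, -415.3]), array([121.7, 194.6]), 89.03) 0.03639427814929497
(0.5, -0.22, 0.18, 180) [-0.07 -0.11  0.92] [-0.05   0.004 -0.001]
(0.5, -0.08, 0.19, 182) [-0.07  0.    0.93] [-0.044  0.     0.   ]
(0.5, 0.06, 0.19, 184) [ 0.   -0.03  0.93] [-0.044  0.     0.   ]
(0.47, 0.2, 0.18, 187) [0.07 0.13 0.95] [-0.067  0.     0.   ]
(0.436, 0.345, 0.12, 189.6) [0.4  0.11 0.99] [-0.058  0.     0.   ]
(0.434, 0.356, 0.04, 189.6) [0.53 0.   0.07] [0. 0. 0.]
```

View pics/c2.png

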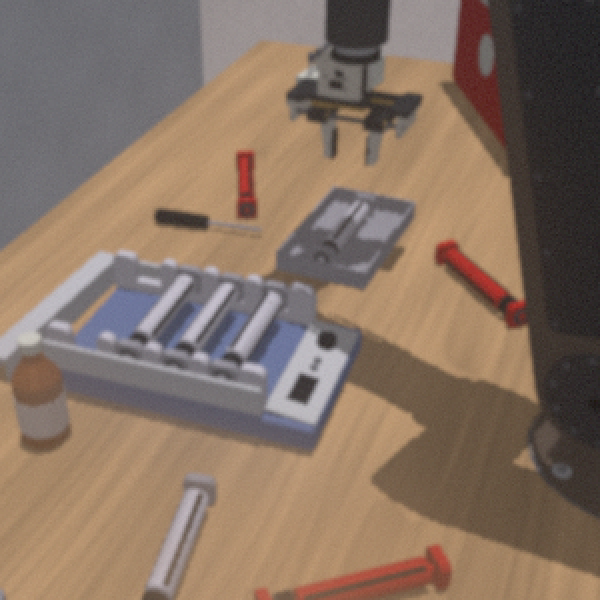

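Emit:
{"method": "send_rows", "body": {
  "plan": [
    [[-0.02,-0.03,0.18],[-0.01,0,0]],
    [[-0.04,-0.05,0.37],[-0.02,0,0]],
    [[-0.06,-0.08,0.55],[-0.03,0,0]],
    [[-0.07,-0.1,0.74],[-0.04,0,0]],
    [[-0.07,-0.11,0.92],[-0.05,0.004,0]]
  ]
}}

```text
time_s: 20.6
tcp_pos: [0.5022, -0.2199, 0.1835]
eef_rot: [-116.6, 89.6, -26.5]
contact_force: [0.8, -0.2, -0.6]
gripper_width: 0.0525
```

Emit:
{"method": "send_rows", "body": {
  "plan": [
    [[-0.02,0,0.19],[-0.01,0,0]],
    [[-0.04,0,0.37],[-0.02,0,0]],
    [[-0.06,0,0.56],[-0.03,0,0]],
    [[-0.07,0,0.74],[-0.04,0,0]],
    [[-0.07,0,0.93],[-0.044,0,0]]
  ]
}}

```text
time_s: 21.1
tcp_pos: [0.5018, -0.0794, 0.1937]
eef_rot: [-117.7, 89.6, -25.6]
contact_force: [-0.5, -0.1, 0.2]
gripper_width: 0.0524
```

Emit:
{"method": "send_rows", "body": {
  "plan": [
    [[0,0,0.19],[-0.01,0,0]],
    [[0,-0.01,0.37],[-0.02,0,0]],
    [[0,-0.02,0.56],[-0.03,0,0]],
    [[0,-0.03,0.74],[-0.04,0,0]],
    [[0,-0.03,0.93],[-0.044,0,0]]
  ]
}}

```text
time_s: 21.6
tcp_pos: [0.501, 0.0612, 0.1932]
eef_rot: [-120.6, 89.6, -26.6]
contact_force: [0.1, -0.8, 1.2]
gripper_width: 0.0523
```

Emit:
{"method": "send_rows", "body": {
  "plan": [
    [[0.01,0.03,0.19],[-0.01,0,0]],
    [[0.03,0.05,0.38],[-0.03,0,0]],
    [[0.04,0.08,0.57],[-0.04,0,0]],
    [[0.06,0.1,0.76],[-0.05,0,0]],
    [[0.07,0.13,0.95],[-0.067,0,0]]
  ]
}}

```text
time_s: 22.1
tcp_pos: [0.471, 0.2028, 0.1818]
eef_rot: [-126.0, 89.6, -28.9]
contact_force: [0.8, -0.5, 0.1]
gripper_width: 0.0526
```

Emit:
{"method": "send_rows", "body": {
  "plan": [
    [[0.08,0.02,0.2],[-0.01,0,0]],
    [[0.16,0.04,0.4],[-0.02,0,0]],
    [[0.24,0.06,0.6],[-0.04,0,0]],
    [[0.32,0.09,0.8],[-0.05,0,0]],
    [[0.4,0.11,0.99],[-0.058,0,0]]
  ]
}}

```text
time_s: 22.6
tcp_pos: [0.4361, 0.3489, 0.1204]
eef_rot: [-130.8, 89.6, -31.1]
contact_force: [-0.4, -0.6, 0.4]
gripper_width: 0.0527
```

Run:
```python
from h import *
from plant import r
s=r.get_state();print(s["tcp_pos"],s["eef_rot"],s["gripper_width"])
p=r.capture("side");W=cloud(p)
d=r.trace(p,"spare_pulley")[0]; w=W[d["mask"]]; w=w[w[:,2]>.012]; print(d["score"],d["uv"],rect(w))
plan(s,[(.434,.356,.07,189.6),(.434,.356,.026,189.6)])
W=cloud(dict(np.load("top0.npz")));k=(abs(W[...,0]-.434)<.06)&(abs(W[...,1]-.356)<.13)&(W[...,2]>.028)
w=W[k][:,:2]; a=np.radians(99.5);u=np.array([np.cos(a),np.sin(a)]);t=(w-[.434,.356])@u;n=(w-[.434,.356])@[u[1],-u[0]]
mid=abs(t)<.05; print("mid tube normal offset",np.median(n[mid]),"slope",np.polyfit(t[mid],n[mid],1),"ends",t.min(),t.max())
```

```text
[0.43609991 0.34888155 0.12042729] [-130.84617704   89.57424392  -31.13587039] 0.05273060622870975
0.71 [284.0, 365.7] (array([428.7, 360.5]), array([ 43.4, 201.6]), 9.74)
(0.434, 0.356, 0.07, 189.6) [0.34 0.01 0.05] [ 0.002 -0.006  0.007]
(0.434, 0.356, 0.026, 189.6) [0.29 0.   0.  ] [0. 0. 0.]
mid tube normal offset -0.0008721054013527768 slope [ 0.00275722 -0.00079248] ends -0.0995211923599203 0.10307415221668119
```

Emit:
{"method": "send_rows", "body": {
  "plan": [
    [[0.07,0.01,0.02],[0,0,0]],
    [[0.14,0.01,0.04],[0,-0.006,0.007]],
    [[0.22,0.01,0.06],[0,-0.006,0.007]],
    [[0.3,0.01,0.06],[0,-0.006,0.007]],
    [[0.34,0.01,0.06],[0,-0.006,0.007]]
  ]
}}

```text
time_s: 23.2
tcp_pos: [0.4327, 0.3572, 0.0665]
eef_rot: [137.8, 89.8, -122.4]
contact_force: [1.1, -0.4, -0.4]
gripper_width: 0.0525
```

Emit:
{"method": "send_rows", "body": {
  "plan": [
    [[0.07,0,0],[0,0,0]],
    [[0.15,0,0],[0,0,0]],
    [[0.22,0,0],[0,0,0]],
    [[0.27,0,0],[0,0,0]],
    [[0.28,0,0],[0,0,0]]
  ]
}}

```text
time_s: 23.7
tcp_pos: [0.4322, 0.3565, 0.0232]
eef_rot: [137.5, 89.7, -122.8]
contact_force: [-0.2, 0.3, -0.6]
gripper_width: 0.0528
```

Emit:
{"method": "send_rows", "body": {
  "plan": [
    [[0,0,0],[0,0,0]],
    [[0,0,0],[0,0,0]],
    [[0,0,0],[0,0,0]],
    [[0,0,0],[0,0,0]],
    [[0,0,0],[0,0,0]]
  ],
  "jaw": -1,
  "force": 35
}}

```text
time_s: 24.2
tcp_pos: [0.4322, 0.3566, 0.0234]
eef_rot: [136.7, 89.7, -123.6]
contact_force: [-0.1, 0.2, -2.6]
gripper_width: 0.0293
```

Run:
```python
from h import *
from plant import r
s=r.get_state();print(s["tcp_pos"],s["gripper_width"],s["contact_force"])
plan(s,[(.436,.352,.13,189.6),(.47,.24,.20,187),(.51,.12,.20,185),(*mix(.0,.02),.19,182.4),(*mix(.0945,0),.18,182.4)])
```

```text
[0.43223308 0.35657111 0.02338403] 0.02925073687785795 [-0.08602608  0.17556156 -2.61631542]
(0.436, 0.352, 0.13, 189.6) [-0.71 -0.02 -0.04] [ 0.004 -0.005 -0.005]
(0.47, 0.24, 0.2, 187) [-0.47 -0.1  -0.77] [0.058 0.    0.   ]
(0.51, 0.12, 0.2, 185) [ 0.   -0.17 -0.83] [0.044 0.    0.   ]
(np.float64(0.5746694621695054), np.float64(0.06518274773178397), 0.19, 182.4) [ 0.07 -0.4  -0.4 ] [0.058 0.    0.   ]
(np.float64(0.6699184830326792), np.float64(0.049124291249086995), 0.18, 182.4) [ 0.07 -0.63 -0.13] [0. 0. 0.]
```

Emit:
{"method": "send_rows", "body": {
  "plan": [
    [[-0.04,0,0],[0,0,0]],
    [[-0.16,0,0],[0,0,0]],
    [[-0.34,0,0],[0,0,0]],
    [[-0.53,-0.01,-0.02],[0,-0.005,-0.005]],
    [[-0.71,-0.02,-0.04],[0.004,-0.005,-0.005]]
  ]
}}

```text
time_s: 24.7
tcp_pos: [0.4359, 0.3509, 0.1308]
eef_rot: [123.4, 89.9, -137.0]
contact_force: [-0.0, -0.4, -5.2]
gripper_width: 0.0295
```

Emit:
{"method": "send_rows", "body": {
  "plan": [
    [[-0.11,-0.02,-0.08],[0.01,0,0]],
    [[-0.22,-0.04,-0.23],[0.02,0,0]],
    [[-0.32,-0.06,-0.4],[0.03,0,0]],
    [[-0.42,-0.08,-0.58],[0.04,0,0]],
    [[-0.47,-0.1,-0.77],[0.058,0,0]]
  ]
}}

```text
time_s: 25.2
tcp_pos: [0.4699, 0.2386, 0.2026]
eef_rot: [52.5, 90.0, 149.4]
contact_force: [0.8, 0.8, -5.4]
gripper_width: 0.0292
```

Emit:
{"method": "send_rows", "body": {
  "plan": [
    [[0,-0.03,-0.18],[0.01,0,0]],
    [[0,-0.06,-0.36],[0.02,0,0]],
    [[0,-0.1,-0.54],[0.03,0,0]],
    [[0,-0.13,-0.7],[0.04,0,0]],
    [[0,-0.17,-0.83],[0.044,0,0]]
  ]
}}

```text
time_s: 25.7
tcp_pos: [0.5094, 0.1165, 0.2024]
eef_rot: [84.1, 89.9, 179.0]
contact_force: [-0.1, -0.2, -5.6]
gripper_width: 0.029
```

Emit:
{"method": "send_rows", "body": {
  "plan": [
    [[0.01,-0.07,-0.12],[0.01,0,0]],
    [[0.03,-0.15,-0.22],[0.02,0,0]],
    [[0.04,-0.23,-0.3],[0.03,0,0]],
    [[0.06,-0.32,-0.36],[0.045,0,0]],
    [[0.07,-0.4,-0.4],[0.058,0,0]]
  ]
}}

```text
time_s: 26.2
tcp_pos: [0.5747, 0.0612, 0.1913]
eef_rot: [89.1, 89.8, -178.7]
contact_force: [-0.3, 0.0, -5.6]
gripper_width: 0.0291
```

Run:
```python
from h import *
from plant import r
s=r.get_state();print(s["tcp_pos"],s["eef_rot"],s["contact_force"])
plan(s,[(*mix(.0945,0),.17,182.4)])
```

```text
[0.57465017 0.06121469 0.19129242] [  89.10356116   89.83847729 -178.66535844] [-0.3372607   0.02732145 -5.58798489]
(np.float64(0.6699184830326792), np.float64(0.049124291249086995), 0.17, 182.4) [ 0.14 -0.63 -0.11] [-0.004  0.    -0.004]
```

Emit:
{"method": "send_rows", "body": {
  "plan": [
    [[0.02,-0.08,-0.02],[0,0,0]],
    [[0.05,-0.24,-0.04],[0,0,0]],
    [[0.08,-0.42,-0.07],[0,0,-0.004]],
    [[0.11,-0.55,-0.1],[0,0,-0.004]],
    [[0.14,-0.63,-0.11],[0,0,-0.004]]
  ]
}}

```text
time_s: 26.7
tcp_pos: [0.6712, 0.0484, 0.1689]
eef_rot: [122.3, 90.0, -145.5]
contact_force: [-0.8, 0.4, -5.0]
gripper_width: 0.029
```

Emit:
{"method": "send_rows", "body": {
  "plan": [
    [[0,0,0],[0,0,0]],
    [[0,0,0],[0,0,0]],
    [[0,0,0],[0,0,0]],
    [[0,0,0],[0,0,0]],
    [[0,0,0],[0,0,0]]
  ]
}}

```text
time_s: 27.2
tcp_pos: [0.6709, 0.0486, 0.1695]
eef_rot: [-82.0, 90.0, 10.2]
contact_force: [0.0, 0.5, -5.3]
gripper_width: 0.0294
```

Run:
```python
from h import *
from plant import r
s=r.get_state();print(s["tcp_pos"],s["eef_rot"],s["contact_force"])
p=r.capture("top");W=cloud(p);v=W-np.array([*mc,0])
X=v[...,0]*np.cos(my)+v[...,1]*np.sin(my);Y=-v[...,0]*np.sin(my)+v[...,1]*np.cos(my);Z=W[...,2]
for sg in(-1,1):
    k=(abs(X-.096)<.03)&(Y*sg>.086)&(Y*sg<.12)&(Z>.14)&(Z<.2)
    if k.sum(): print(sg,k.sum(),"X",np.percentile(X[k],[3,50,97]),"Y",np.percentile(Y[k],[2,50,98]),"Z",np.percentile(Z[k],[5,50,95]))
cv2.imwrite("pics/c3.png",cv2.resize(p["color"][130:290,230:390,::-1],None,fx=4,fy=4,interpolation=cv2.INTER_CUBIC)[:600])
plan(s,[(*mix(.0955,0),.115,182.4),(*mix(.0955,0),.0855,182.4)])
```

```text
[0.67089457 0.04862183 0.16953361] [-82.02161751  89.98213418  10.22678722] [ 0.01081627  0.51143458 -5.30502659]
-1 118 X [0.07699598 0.0927198  0.11231033] Y [-0.10027849 -0.09288869 -0.08674894] Z [0.16257419 0.18044707 0.18455215]
1 128 X [0.07764472 0.09223497 0.11170383] Y [0.08793369 0.09222913 0.10004183] Z [0.15415575 0.18139848 0.18560676]
(np.float64(0.6709176204192685), np.float64(0.049165818140611724), 0.115, 182.4) [ 0.36 -0.    0.  ] [-0.003  0.     0.   ]
(np.float64(0.6709176204192685), np.float64(0.049165818140611724), 0.0855, 182.4) [0.2 0.  0. ] [0. 0. 0.]
```

View pics/c3.png

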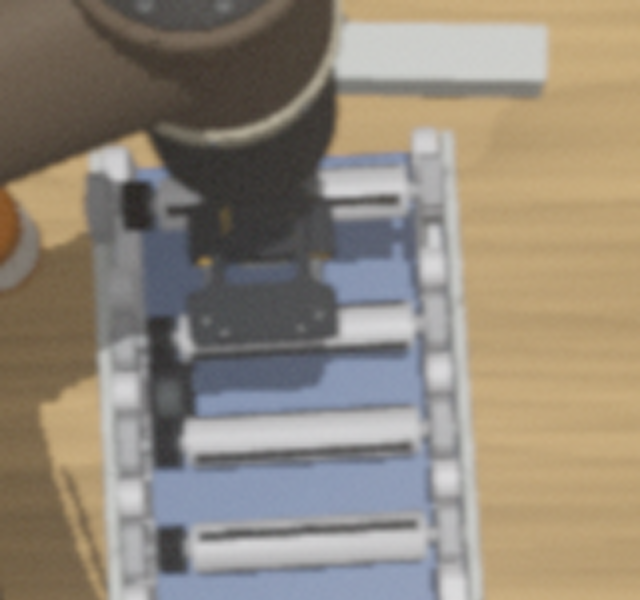

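Emit:
{"method": "send_rows", "body": {
  "plan": [
    [[0.06,0,0],[0,0,0]],
    [[0.14,0,0],[0,0,0]],
    [[0.22,0,0],[0,0,0]],
    [[0.3,0,0],[0,0,0]],
    [[0.36,0,0],[0,0,0]]
  ]
}}

```text
time_s: 27.75
tcp_pos: [0.6703, 0.0484, 0.1134]
eef_rot: [103.3, 89.9, -164.4]
contact_force: [-0.8, -0.2, -5.6]
gripper_width: 0.0292
```

Emit:
{"method": "send_rows", "body": {
  "plan": [
    [[0.02,0,0],[0,0,0]],
    [[0.05,0,0],[0,0,0]],
    [[0.08,0,0],[0,0,0]],
    [[0.11,0,0],[0,0,0]],
    [[0.13,0,0],[0,0,0]]
  ]
}}

```text
time_s: 28.25
tcp_pos: [0.6703, 0.0484, 0.0937]
eef_rot: [103.4, 89.9, -164.4]
contact_force: [-0.8, 0.3, -5.7]
gripper_width: 0.0295
```

Still free; go to the seat.

Emit:
{"method": "send_rows", "body": {
  "plan": [
    [[0.01,0,0],[0,0,0]],
    [[0.025,0,0],[0,0,0]],
    [[0.04,0,0],[0,0,0]],
    [[0.05,0,0],[0,0,0]],
    [[0.057,0,0],[0,0,0]]
  ]
}}

```text
time_s: 28.75
tcp_pos: [0.6704, 0.0484, 0.0854]
eef_rot: [109.4, 89.9, -158.4]
contact_force: [-3.8, 0.6, 2.9]
gripper_width: 0.0294
```

Emit:
{"method": "send_rows", "body": {
  "plan": [
    [[0,0,0],[0,0,0]],
    [[0,0,0],[0,0,0]],
    [[0,0,0],[0,0,0]],
    [[0,0,0],[0,0,0]],
    [[0,0,0],[0,0,0]]
  ],
  "jaw": -0.02
}}

```text
time_s: 29.25
tcp_pos: [0.6706, 0.0484, 0.0857]
eef_rot: [113.4, 89.9, -154.4]
contact_force: [0.0, 0.6, -0.0]
gripper_width: 0.0429
```

Emit:
{"method": "send_rows", "body": {
  "plan": [
    [[-0.08,0,0],[0,0,0]],
    [[-0.25,0,0],[0,0,0]],
    [[-0.5,0,0],[0,0,0]],
    [[-0.7,0,0],[0,0,0]],
    [[-0.9,0,0],[0,0,0]]
  ]
}}

```text
time_s: 29.75
tcp_pos: [0.6708, 0.0484, 0.2233]
eef_rot: [-112.5, 90.0, -20.3]
contact_force: [0.9, -0.5, -0.4]
gripper_width: 0.043
```

Emit:
{"method": "send_rows", "body": {
  "plan": [
    [[-0.05,0,-0.2],[0,0,0]],
    [[-0.1,0.1,-0.4],[0,0,0]],
    [[-0.1,0.2,-0.6],[0,0,0]],
    [[-0.1,0.3,-0.8],[0,0,0]],
    [[-0.1,0.4,-1],[0,0,0]]
  ]
}}

```text
time_s: 30.25
tcp_pos: [0.6161, -0.105, 0.2396]
eef_rot: [-98.8, 89.9, -6.5]
contact_force: [0.8, -0.7, 0.5]
gripper_width: 0.0433
```

Emit:
{"method": "send_rows", "body": {
  "plan": [
    [[0,0,-0.2],[0,0,0]],
    [[0,0,-0.4],[0,0,0]],
    [[0,0,-0.6],[0,0,0]],
    [[0,0,-0.8],[0,0,0]],
    [[0,0,-1],[0,0,0]]
  ]
}}

```text
time_s: 30.75
tcp_pos: [0.6221, -0.2562, 0.241]
eef_rot: [-102.9, 89.8, -10.6]
contact_force: [0.2, -0.2, 0.5]
gripper_width: 0.0431
```

Run:
```python
from h import *
from plant import r
s=r.get_state();print(s["time_s"],s["tcp_pos"],s["contact_force"],s["gripper_width"])
p=r.capture("top")
def fr(W):
    v=W-np.array([*mc,0]);return v[...,0]*np.cos(my)+v[...,1]*np.sin(my),-v[...,0]*np.sin(my)+v[...,1]*np.cos(my),W[...,2]
for q in(dict(np.load("top0.npz")),p):
    X,Y,Z=fr(cloud(q))
    for c in(-.096,-.032,.032,.096):
        m=(abs(X-c)<.02)&(abs(Y)<.055)&(Z>.086)&(Z<.11); lo=Y[m]<0
        e=[]
        for sg in(-1,1):
            k=(abs(X-c)<.016)&(Y*sg>.084)&(Y*sg<.104)&(Z>.088)&(Z<.12); e+=[k.sum(),np.median(Z[k])]
        print(c,m.sum(),np.round([np.median(X[m]),np.median(X[m][lo]) if lo.any() else 0,np.median(X[m][~lo]),np.median(Z[m])],4),np.round(e,4))
g=p["color"][:,:,::-1]
a=cv2.resize(g[150:330,230:520],None,fx=2.7,fy=2.7,interpolation=cv2.INTER_CUBIC); cv2.imwrite("pics/end.png",a)
```

```text
30.75 [ 0.62206117 -0.25616744  0.24099207] [ 0.17379303 -0.24085373  0.47804448] 0.043105593885546876
-0.096 521 [-0.096  -0.0964 -0.0959  0.0938] [78.      0.098  77.      0.0987]
-0.032 513 [-0.0326 -0.0325 -0.0328  0.0936] [73.      0.0985 78.      0.0986]
0.032 503 [0.0306 0.0306 0.0306 0.0938] [77.      0.0979 71.      0.0983]
0.096 507 [0.0945 0.0946 0.0944 0.0937] [72.      0.0987 73.      0.0981]
-0.096 298 [-0.0959 -0.0924 -0.0962  0.0934] [ 0.       nan 77.     0.099]
-0.032 374 [-0.0322 -0.0321 -0.033   0.0935] [ 0.         nan 80.      0.0981]
0.032 437 [0.0303 0.0309 0.0302 0.0934] [ 0.         nan 73.      0.0984]
0.096 483 [0.0931 0.0938 0.0928 0.0936] [ 0.         nan 75.      0.0978]
  return _methods._mean(a, axis=axis, dtype=dtype,
  ret = ret.dtype.type(ret / rcount)
```

View pics/end.png

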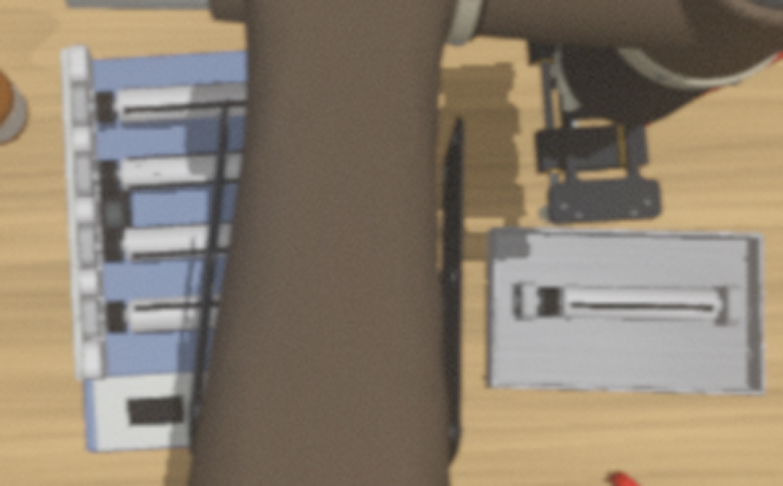

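Run:
```python
from h import *
from plant import r
for q in(dict(np.load("side0.npz")),r.capture("side")):
    W=cloud(q);v=W-np.array([*mc,0]);X=v[...,0]*np.cos(my)+v[...,1]*np.sin(my);Y=-v[...,0]*np.sin(my)+v[...,1]*np.cos(my);Z=W[...,2]
    for c in(-.096,-.032,.032,.096):
        o=[]
        for a,b in((-.1,-.088),(-.08,-.03),(0,.055),(.088,.1)):
            k=(abs(X-c)<.014)&(Y>a)&(Y<b)&(Z>.07)&(Z<.12); o+=[k.sum(),np.percentile(Z[k],85),np.median(X[k])] if k.sum() else [0]
        print(c,np.round(o,4).tolist())
```

```text
-0.096 [45.0, 0.0972, -0.1018, 112.0, 0.0939, -0.1019, 145.0, 0.0937, -0.1015, 61.0, 0.0972, -0.0974]
-0.032 [43.0, 0.097, -0.0337, 108.0, 0.0935, -0.0371, 139.0, 0.0938, -0.0376, 66.0, 0.0972, -0.0323]
0.032 [37.0, 0.0977, 0.0297, 101.0, 0.0942, 0.0258, 129.0, 0.0939, 0.0261, 52.0, 0.0974, 0.0327]
0.096 [49.0, 0.0974, 0.0917, 102.0, 0.0936, 0.0878, 131.0, 0.0939, 0.0889, 53.0, 0.0978, 0.0946]
-0.096 [48.0, 0.0972, -0.0983, 114.0, 0.0941, -0.1011, 138.0, 0.0941, -0.1, 59.0, 0.0977, -0.0963]
-0.032 [39.0, 0.0965, -0.0352, 103.0, 0.0939, -0.0368, 140.0, 0.0939, -0.0373, 53.0, 0.0977, -0.0295]
0.032 [38.0, 0.097, 0.0321, 106.0, 0.0935, 0.0255, 134.0, 0.094, 0.0274, 61.0, 0.0972, 0.0307]
0.096 [30.0, 0.0976, 0.0946, 83.0, 0.0939, 0.0893, 109.0, 0.094, 0.0895, 39.0, 0.098, 0.0981]
```

All four places show the same heights at both ends, so the spare is fully seated and level. The arm is clear of everything, so I am handing the job in.

```bash
python3 -c "
from plant import r
print(r.close_job(), r.get_state()['time_s'])"
```

```text
the job is handed in; nothing more can be done
the job is handed in; nothing more can be done
```

I found the dragging roller in place 4, laid it in the tray, fitted the spare in its place and handed the job in. The clock was near 31 s, and the hand-in gave no verdict.

- **Spinning:** I stroked all four rollers with the closed fingertips. The rollers in places 1, 2 and 3 coasted on after the stroke. The one in place 4 stopped at once, both times. A slow, pressed third stroke turned it about 1.8 rad without slipping, so it is well past a quarter turn. For the other three, the turn is worked out from the fingertip travel and the strip positions; I did not read it directly.
- **Tray:** the last top picture shows the faulty roller lying flat and lengthwise near the middle of the tray, let go.
- **Spare:** it is in place 4 with its pulley on the machine's +y side. In the side camera its tube and block heights match the old roller's to under 1 mm at both ends.
- **One small difference:** the top camera put the spare about 1.5 mm to one side of where the old roller sat and turned about 0.8°, with the arm hiding part of it. The side camera did not show this turn. Both values are within the limits.
- **Good rollers:** no shift beyond about 1–2 mm of camera noise.
- **Bystanders:** I did not measure the bottle, guard or screwdriver again. The arm never came near them, and they looked unmoved in the pictures that showed them.

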